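Fit the ring bracket to the decorating stand and seat the mortar in it

ROBOT

A 6-joint arm with a two-finger parallel gripper is mounted at the origin on the work surface. World frame = base frame: x ahead of the robot, y to its left, z up, the work surface at z = 0. Lengths are in m, angles in rad, forces in N, time in s.
With the tool pointing down it reaches from about 0.225 to 0.875 m from the base axis. Payload 3.4 kg.
Tool frame: the origin (TCP) lies on the centre line of the jaws, within the pads' length; the fingertips stand env.tip_extent ahead of it and the grasp point (between the pads) lies 3 mm ahead of it (env.tip_extent is the distance from the TCP to the fingertips, in m); z points along the fingers, y is the line along which they close (so a half turn about z gives the same grasp; the last joint's range is limited). The gripper opens to 85 mm and grips with 20 to 120 N. Pads are 22 mm wide; open, the fingers measure 114 mm over their backs; the gripper's body (76 mm by 85 mm) begins 54 mm behind the grasp point. The pads swing forward as they close: fully open they stand 13 mm farther back than shut.
Start: joints at [-1.364, 0.276, 1.505, -0, 1.361, -0.121], TCP at [0.185, -0.544, 0.253] pointing down, gripper open.
Joint ranges: [-2.89, 2.89], [-0.75, 2.08], [0.22, 2.7], [-1.18, 4.32], [0.11, 2.71], [-2.7, 2.7]. Speed limits (rad/s): [2.57, 2.57, 3.14, 3.14, 3.14, 3.14].

INTERFACE

Orientations are given as a 3x3 rotation matrix whose columns are the frame's x, y, z axes.
In Python, from station import observe, vision, order, silhouettes, env gives the robot as it stands. The module is installed in compiled form; this text tells all that it offers.
- The arm moves only by the tool step_arm, never from a script. Its argument "increments" is a list that holds one entry, the list of rows, each a list of 7 numbers: the shift along the tool's x, y, z in mm, then the turn, a rotation vector about the tool's x, y, z in rad, then the finger opening in mm, from 0 to 85.4. In form: [[[dx, dy, dz, rx, ry, rz, grip], ...]]. A call has exactly 5 rows; each row shifts and turns the commanded pose from where the row before left it, along the tool's axes as they then stand; what a row does not reach is not made up. A row lasts 1/8 s, in which the tool goes at most 62.5 mm and 10.7 degrees, less where a joint would pass 70% of its speed; a pose out of reach is approached as far as the arm can. A call with a gripper value outside its range is refused whole. The fingers move at their own pace and stop on an object; "newtons" is the grip in N (left out, the last holds). Time passes only in rows, so rows that do not move let the fingers close, or fill a call up. It gives the time, the measured TCP pose, the force, the opening and the grip force at its end, in the units of the state.
- observe(): the state, without advancing time (a new reading comes with each control period).
- vision.get_image(name): name is "scene" or "side" or "wrist"; returns a dict with "image" (384x512x3 uint8, red, green, blue), "vertical_fov" (degrees; the focal length in pixels is half the picture's height over the tangent of half this angle, whatever the lens; pixels are square), "cx", "cy" (the principal point, pixels), "R" (3x3) and "t" (3): a world point X has camera coordinates R X + t; the wrist camera has in their place "T_tool_cam" (4x4, takes a point from camera to tool coordinates, whose origin is the TCP and whose axes are the flange's). Camera axes: x right, y down, z forward; pixel columns grow to the right and rows downward; lengths in m; the calibration is good to about 2 mm. The wrist camera is an equidistant fisheye: a pixel r from the principal point sees the ray r / f radians off the axis. A picture is of the moment at which its call begins: read the wrist's pose just before it. There is no depth.
- order.job_done(): hands the job in; it is judged then, once.
Trained networks look in the newest picture that a camera, given by its name, has taken for a name from the list of things; names that differ only in an ending like _2 or _b are one class to them, and where a whole thing is asked for, a point or a joint stands for the part that bears it (a point fixed in the world has none). Each returns a list of dicts, best first, with "score" (0 to 1); they miss things now and then, are a little off and sometimes report something else, mostly with a low value. They report only what shows in the picture. A call takes as long as a camera call. They do not tell look-alikes from the thing itself.
- silhouettes(camera, query): "region" (384x512 bool, what is visible of it) and "box" ([left, top, width, height] in pixels, round what is visible of it).
The state is a dict: "t": time; "qpos": joint angles; "joint_vel": joint speeds; "joint_efforts": joint torques, N m; "position": TCP position; "orientation": TCP orientation; "contact_force": force on the tool from outside, world axes, zero at the start; "torque": the same for the moment, N m; "finger_gap": finger opening in m; "grip_force": force on a finger pad.
Only numpy, scipy, OpenCV 4.12 (cv2) and the standard library are available. Lean on these libraries where they do the work, as an engineer would, in place of code of your own. Each camera call takes 0.05 s, during which the arm holds its last target. There are 200 camera calls.

TASK

Draw the ring bracket out from under the low ware shelf by its drilled hub, leave it lying clear on the bench and let go; then take it by its arm and lower the hub, kept square, down the stand's tall rod until it rests on the collar, and let go. After that, set the round-bottomed mortar upright and centred in the bracket's ring. Drop neither of them, and leave the mug and the clay block where they are.

Things in the scene. Friction and masses are not known exactly. Their poses are not given: they have to be found in the camera images.
- bracket: Loose plain aluminium bracket, 0.3 to 0.5 kg, 200 mm long: round hub, straight arm, flat ring; lies flat at the start, ring end under the shelf, hub end sticking out. Origin: centre of the hub's underside; z up along the hole; x along the arm from hub to ring. Hub: upright tube, outside diameter 44, height 65, through hole of diameter 18.5. Centre of mass: on the arm, about x = 41, z = 24.
- bar_mid (a point): Point on the arm where it is best gripped: bracket x = 68, y = 0, z = 22. The arm is a bar from the hub (x = 22) to the ring (x = 102), 14 wide (y), 30 tall (z 0 to 30). When the hub is home the rod stands 69 mm above the hub's top, so a gripper over the hub would foul it. Let go part way down the rod, the lopsided bracket may jam.
- ring_seat (a point): Centre of the bracket ring's opening, at its top face (bracket x = 140, z = 12). Ring: outside diameter 76, opening 48, 12 thick (z 0 to 12). With the hub home on the collar and let go, the ring end droops by 0.03 to 0.06 rad in the hole's play, and the bracket can swivel about the rod.
- stand: Fixed stand: round wooden base of diameter 110 and height 18, with a vertical steel rod of diameter 16 in its middle and a dark collar on the rod. Origin: centre of the base's underside, on the bench.
- collar (a point): Centre of the collar's top face on the rod's axis, 70 mm above the bench; the collar's diameter is 40. The hub's underside rests here when home.
- rod_tip (a point): Tip of the rod, 204 mm above the bench; the last 14 mm taper from diameter 16 to 6.
- ware_shelf: Fixed low shelf of wooden slats on four corner legs, with two small pots fixed on its back part. Origin: centre, at bench level. 240 long (x), 160 deep (y, so its open front edge is at y = -80), slat tops at z = 88, free height below 60 (side rails) to 76. The bracket comes out through the open long side facing its -y.
- mortar: Loose pale stoneware mortar, 0.24 to 0.4 kg, 68 tall: hemispherical bottom of outside radius 32, then a straight wall of outside diameter 64, 5 thick; open top, inner floor 28 above the bottom. Origin: lowest point; z up through the mouth. Starts upright in the nest. Seated in the bracket's ring, its lowest point lies 11 mm below the ring's top face and its straight wall starts 21 above it.
- nest: Fixed cork ring, outside diameter 84, opening 48, height 22, which holds the mortar at the start. Origin: centre of its underside.
- mug: Bystander: brown mug with a side handle, diameter 72, height 85. Origin: centre of its underside.
- clay_block: Bystander: grey block of firm clay 65 x 75 x 60. Origin: centre of its underside.
Not all that is in view belongs to the job. Leave any turquoise look-alike of the stand alone. Of the things that look like the bracket, take the one that is farthest to the robot's right at the start.

How it is judged:
On the way, in this order (a step that is already met when the one before it is completed fails the run):
1. the bracket lies flat on the bench, its ring wholly out from under the shelf, let go and still (y of ring_seat in the frame of ware_shelf below -0.118 m and height (world z) of bracket below 0.006 m and angle between bracket's own z axis and vertical below 0.05 rad and contact force between the fingers and bracket below 0.2 N and linear speed of bracket below 0.02 m/s), for 0.2 s.
2. the bracket's hub is on the rod, square and home on the collar, and let go (horizontal distance between bracket and collar below 0.005 m and z of bracket in the frame of collar below 0.005 m and angle between bracket's own z axis and vertical below 0.09 rad and contact force between the fingers and bracket below 0.2 N), for 0.2 s.
At the end, for the whole second after the job is handed in: Hub on the rod, within 5 mm of the collar's top and the rod's axis, tilted under 0.09 rad; mortar down in the bracket's ring (lowest point 7 to 16 mm below the ring's top face, within 6 mm of its centre), upright within 0.12 rad; both released and at rest (horizontal distance between bracket and collar below 0.005 m and z of bracket in the frame of collar between -0.005 and 0.005 m and angle between bracket's own z axis and vertical below 0.09 rad and z of mortar in the frame of ring_seat between -0.016 and -0.007 m and horizontal distance between mortar and ring_seat below 0.006 m and angle between mortar's own z axis and vertical below 0.12 rad and linear speed of each of mortar, bracket below 0.02 m/s and angular speed of mortar below 0.2 rad/s); the robot touches nothing.
It fails at once if the bracket is dropped down the rod (over 0.5 m/s while on it) (horizontal distance between bracket and collar below 0.012 m and z of bracket in the frame of rod_tip below 0 m and linear speed of bracket above 0.5 m/s).
It fails at once if the mortar is dropped into the ring (over 0.5 m/s as it arrives) (horizontal distance between mortar and ring_seat below 0.03 m and z of mortar in the frame of ring_seat below 0.01 m and linear speed of mortar above 0.5 m/s).
It fails at once if the mug is moved more than 30 mm (distance of mug from where it was at the start of the episode above 0.03 m).
It fails at once if the clay block is moved more than 30 mm (distance of clay_block from where it was at the start of the episode above 0.03 m).
It also fails if it takes over 72 s, if anything falls off the work surface, if the arm or the gripper's body presses on something with over 40 N, if the wrist force passes 120 N, or if a joint passes its speed limit or range.

## Working session

There is one attempt and no reset: what is moved stays moved. The work goes in short steps, Python scripts to look and compute and a tool call to move; the robot and the scene stay as the last step left them, time stands still between calls to the robot, and variables do not carry over. Pictures are saved under pics/ and viewed, at most 10 in all, crops included, and the job is handed in when it is done.

Besides the shell and the picture viewer there is one more tool, called as a command line: name --argument value ..., lists and objects as JSON in quotes. step_arm: Moves the arm, as the interface text tells. Its arguments: {"type":"object","properties":{"increments":{"type":"array"},"newtons":{"type":"number"}},"required":["increments"]}

```bash
mkdir -p pics
python3 - <<'E'
from station import observe, vision, env
import cv2, numpy as np
s=observe(); print({k:np.round(v,3).tolist() for k,v in s.items()}, env.tip_extent)
ims=[]
for n in ("scene","side","wrist"):
    d=vision.get_image(n); cv2.imwrite(f"pics/{n}0.png",d["image"][:,:,::-1]); ims.append(d["image"][:,:,::-1])
    print(n,{k:np.round(v,4).tolist() for k,v in d.items() if k!="image"})
E
```

```text
{'t': 0.0, 'qpos': [-1.364, 0.277, 1.506, 0.0, 1.361, -0.121], 'joint_vel': [0.001, 0.003, 0.003, 0.001, 0.0, -0.001], 'joint_efforts': [0.002, -41.676, -24.58, -0.0, 0.011, -0.0], 'position': [0.185, -0.544, 0.252], 'orientation': [[0.947, 0.322, -0.0], [0.322, -0.947, 0.002], [0.0, -0.002, -1.0]], 'contact_force': [-1.111, 0.156, 0.527], 'torque': [-0.03, -0.015, 0.039], 'grip_force': 0.0, 'finger_gap': 0.085} 0.022
scene {'vertical_fov': 47.1969, 'cx': 253.7991, 'cy': 192.2559, 'R': [[0.5389, 0.8424, -0.0081], [0.5253, -0.3436, -0.7785], [-0.6585, 0.4152, -0.6276]], 't': [-0.4023, -0.1267, 1.8766]}
side {'vertical_fov': 47.6026, 'cx': 241.8621, 'cy': 193.6088, 'R': [[-0.5541, -0.8325, 0.0012], [-0.5263, 0.3492, -0.7753], [0.645, -0.4302, -0.6316]], 't': [0.4174, 0.341, 1.2378]}
wrist {'vertical_fov': 65.7065, 'cx': 254.6668, 'cy': 194.9956, 'T_tool_cam': [[0.0002, -0.9628, -0.2701, 0.0687], [1.0, 0.0002, -0.0001, 0.0016], [0.0002, -0.2701, 0.9628, -0.1192], [0.0, 0.0, 0.0, 1.0]]}
```

View pics/scene0.png

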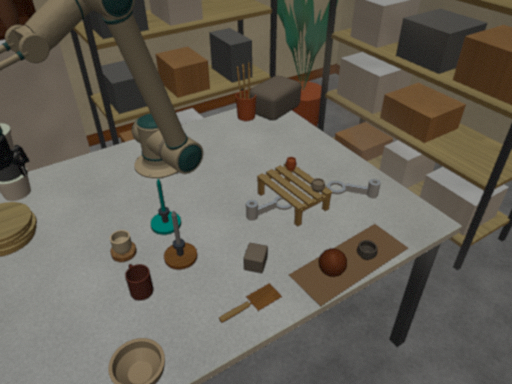

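View pics/side0.png

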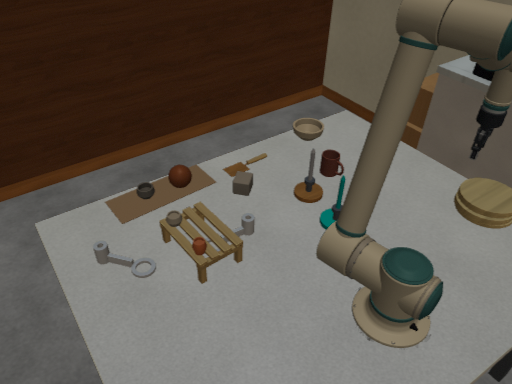

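The scene view shows the base at (155,170) and the shelf at about (293,190). Bracket A has its hub at (252,209) and its ring under the shelf. Bracket B has its hub at (374,187) and its ring at (337,187). The wooden stand is at (180,250), the turquoise look-alike at (165,220), the mortar in its nest at (122,243), the mug at (140,282) and the clay at (256,257).

Candidates for the bracket are A (252,209) and B (374,187). The robot's right (-y) is image left in this view, so the bracket is A. For the stand I take the wooden one at (180,250).

```bash
cat > h.py <<'E'
from station import observe, vision, order, silhouettes, env
import numpy as np, cv2
from scipy.optimize import minimize
def cam(n):
    s=observe(); d=vision.get_image(n); d["f"]=192/np.tan(np.radians(d["vertical_fov"])/2); d["n"]=n
    if n=="wrist":
        T=np.eye(4); T[:3,:3]=s["orientation"]; T[:3,3]=s["position"]
        M=np.linalg.inv(T@np.array(d["T_tool_cam"])); d["R"],d["t"]=M[:3,:3],M[:3,3]
    d["R"]=np.array(d["R"]); d["t"]=np.array(d["t"]); return d
def proj(d,X):
    c=np.atleast_2d(X)@d["R"].T+d["t"]
    if d["n"]=="wrist":
        r=np.hypot(c[:,0],c[:,1])+1e-12; th=np.arctan2(r,c[:,2]); q=c[:,:2]/r[:,None]*th[:,None]
    else: q=c[:,:2]/c[:,2:]
    return q*d["f"]+[d["cx"],d["cy"]]
def ray(d,uv,z):   # world point at height z on pixel ray
    q=(np.array(uv,float)-[d["cx"],d["cy"]])/d["f"]
    if d["n"]=="wrist":
        th=np.hypot(*q); v=np.r_[q/th*np.sin(th),np.cos(th)]
    else: v=np.r_[q,1]
    o=-d["R"].T@d["t"]; v=d["R"].T@v; return o+v*(z-o[2])/v[2]
a=np.linspace(0,2*np.pi,40,endpoint=False)
def cyl(r,z0,z1,x=0,r1=None):
    r1=r if r1 is None else r1
    return np.vstack([np.c_[x+R*np.cos(a),R*np.sin(a),0*a+z] for R,z in((r,z0),(r1,z1))])
def box(x0,x1,y0,y1,z0,z1): return np.array([[x,y,z] for x in(x0,x1) for y in(y0,y1) for z in(z0,z1)])
hemi=np.vstack([cyl(32*np.sin(t),32-32*np.cos(t),32-32*np.cos(t))[:40] for t in np.linspace(0,np.pi/2,8)]+[cyl(32,32,68)])
M={"bracket":[cyl(22,0,65),box(20,104,-7,7,0,30),cyl(38,0,12,140)],
 "hubarm":[cyl(22,0,65),box(20,104,-7,7,0,30)],
 "stand":[cyl(55,0,18),cyl(8,18,190),cyl(20,60,70),cyl(8,190,204,0,3)],"mortar":[hemi],
 "nest":[cyl(42,0,22)],"mug":[cyl(36,0,85)],"clay_block":[box(-32.5,32.5,-37.5,37.5,0,60)]}
M={k:[p/1000. for p in v] for k,v in M.items()}
def place(p,x,y,yaw,z=0):
    c,s=np.cos(yaw),np.sin(yaw); return p@np.array([[c,s,0],[-s,c,0],[0,0,1]])+[x,y,z]
def render(d,parts,x,y,yaw,z=0):
    m=np.zeros((384,512),np.uint8)
    for p in parts: cv2.fillConvexPoly(m,cv2.convexHull(np.round(proj(d,place(p,x,y,yaw,z))*16).astype(np.int32)),255,cv2.LINE_AA,4)
    return m/255.
def fit(views,parts,x0,z=0,ignore=None):  # views: [(cam, region)]
    def cost(v):
        c=0
        for i,(d,r) in enumerate(views):
            e=np.abs(render(d,parts,v[0],v[1],v[2],z)-r); 
            if ignore is not None: e=e*(1-ignore[i])
            c+=e.sum()/r.sum()
        return c
    S=np.array([x0]+[np.add(x0,q) for q in([.012,0,0],[0,.012,0],[0,0,.2])])
    r=minimize(cost,x0,method="Nelder-Mead",options=dict(initial_simplex=S,xatol=1e-4,fatol=1e-5,maxiter=300))
    r=minimize(cost,r.x,method="Nelder-Mead",options=dict(initial_simplex=S-S[0]+r.x,xatol=1e-4,fatol=1e-5,maxiter=300))
    return r.x,r.fun
E
cat > a.py <<'E'
from h import *
C=[cam("scene"),cam("side")]
for n in ("bracket","stand","ware_shelf","mortar","nest","mug","clay_block"):
    for d in C:
        for o in silhouettes(d["n"],n)[:4]:
            b=o["box"]; print(n,d["n"],round(o["score"],2),b,np.round(ray(d,(b[0]+b[2]/2,b[1]+b[3]/2),.03)[:2],3))
im=cv2.imread("pics/scene0.png")[150:310,90:400]; cv2.imwrite("pics/c1.png",cv2.resize(im,None,fx=2.5,fy=2.5,interpolation=cv2.INTER_CUBIC))
E
python3 a.py
```

```text
bracket scene 0.68 [326.6, 180.2, 52.5, 19.6] [0.617 0.531]
bracket scene 0.63 [246.8, 196.5, 44.1, 25.4] [0.534 0.201]
bracket side 0.73 [91.6, 238.3, 63.5, 43.4] [0.581 0.557]
bracket side 0.62 [203.2, 212.6, 50.5, 29.1] [0.525 0.206]
stand scene 0.62 [161.7, 211.9, 36.0, 60.9] [ 0.511 -0.141]
stand scene 0.6 [149.5, 180.2, 33.4, 55.5] [ 0.324 -0.108]
stand side 0.59 [290.1, 148.0, 31.6, 56.3] [ 0.601 -0.198]
stand side 0.55 [324.4, 175.8, 21.7, 54.2] [ 0.42  -0.182]
ware_shelf scene 0.63 [256.1, 159.9, 74.6, 68.0] [0.512 0.328]
ware_shelf side 0.83 [161.8, 199.0, 80.5, 85.3] [0.515 0.314]
ware_shelf side 0.45 [204.0, 212.5, 50.1, 30.1] [0.523 0.206]
mortar scene 0.9 [110.6, 227.9, 21.8, 23.4] [ 0.392 -0.3  ]
nest scene 0.54 [110.5, 244.2, 24.1, 18.2] [ 0.455 -0.318]
nest side 0.37 [232.5, 173.5, 21.1, 19.0] [0.7  0.03]
nest side 0.21 [292.6, 147.9, 30.3, 56.0] [ 0.599 -0.205]
mug scene 0.9 [125.0, 266.3, 25.8, 29.4] [ 0.591 -0.319]
mug scene 0.62 [247.4, 241.3, 21.3, 31.8] [0.709 0.041]
mug side 0.59 [318.4, 148.7, 24.7, 30.6] [ 0.609 -0.334]
mug side 0.47 [203.3, 211.0, 50.5, 40.7] [0.508 0.217]
clay_block scene 0.82 [244.6, 243.3, 24.6, 29.0] [0.709 0.036]
clay_block side 0.93 [232.5, 171.8, 21.0, 23.0] [0.699 0.031]
```

View pics/c1.png

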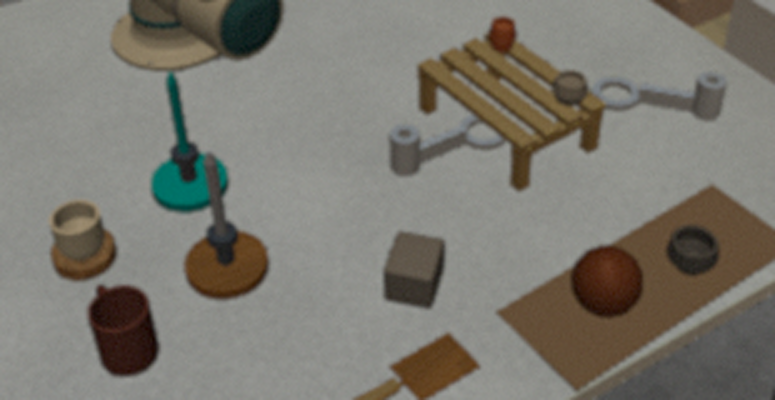

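The crop confirms bracket A: hub at crop (404,150), ring at (487,133) under the shelf's front edge. B's hub is at (710,95), on the far side of the shelf. The wooden stand is at (225,260).

```bash
cat > b.py <<'E'
from h import *
C=[cam("scene"),cam("side")]
def get(d,n,c,tol=.12,z=.03):
    for o in silhouettes(d["n"],n):
        b=o["box"]
        if np.hypot(*(ray(d,(b[0]+b[2]/2,b[1]+b[3]/2),z)[:2]-c))<tol: return o["region"].astype(float)
for uv in ((258,175),(298,210),(331,190)): print("shelf corner",np.round(ray(C[0],uv,.088),3))
def run(n,c,x0,parts,z=0,ign=None,**k):
    V=[(d,get(d,n,c,**k)) for d in C]; V=[v for v in V if v[1] is not None]
    ig=None if ign is None else [get(v[0],ign,[.51,.32]) for v in V]
    if ig: ig=[cv2.dilate(i,np.ones((3,3))) for i in ig]
    v,f=fit(V,M[parts],x0,z,ig); print(n,parts,np.round(v,4),round(f,3),[v[0]["n"] for v in V]); 
    for w in V:
        if len(V)>1: print("   ",w[0]["n"],np.round(fit([w],M[parts],x0,z,None if ig is None else [ig[V.index(w)]] )[0],4))
run("bracket",[.53,.2],[.53,.14,1.4],"bracket",ign="ware_shelf")
run("stand",[.55,-.17],[.53,-.15,0],"stand")
run("mortar",[.39,-.3],[.42,-.3,0],"mortar",z=.0108)
run("mug",[.6,-.33],[.6,-.33,0],"mug",tol=.06)
run("clay_block",[.7,.03],[.7,.03,.5],"clay_block",tol=.06)
E
python3 b.py
```

```text
shelf corner [0.404 0.239 0.088]
shelf corner [0.646 0.244 0.088]
shelf corner [0.624 0.409 0.088]
bracket bracket [0.5036 0.1468 1.5728] 0.363 ['scene', 'side']
    scene [0.5054 0.146  1.5802]Traceback (most recent call last):
  File "b.py", line 15, in <module>
    run("bracket",[.53,.2],[.53,.14,1.4],"bracket",ign="ware_shelf")
    ~~~^^^^^^^^^^^^^^^^^^^^^^^^^^^^^^^^^^^^^^^^^^^^^^^^^^^^^^^^^^^^^
  File "b.py", line 14, in run
    if len(V)>1: print("   ",w[0]["n"],np.round(fit([w],M[parts],x0,z,None if ig is None else [ig[V.index(w)]] )[0],4))
                                                                                                  ~~~~~~~^^^
ValueError: The truth value of an array with more than one element is ambiguous. Use a.any() or a.all()
```

```bash
sed -i 's/for w in V:/for i,w in enumerate(V):/; s/V.index(w)/i/' b.py; python3 b.py
```

```text
shelf corner [0.404 0.239 0.088]
shelf corner [0.646 0.244 0.088]
shelf corner [0.624 0.409 0.088]
bracket bracket [0.5044 0.1472 1.5786] 0.382 ['scene', 'side']
    scene [0.5049 0.1472 1.5726]
    side [0.5019 0.1478 1.5985]
stand stand [ 0.5434 -0.1581  0.2275] 0.295 ['scene', 'side']
    scene [ 0.5449 -0.1582  0.0316]
    side [ 0.5463 -0.1618 -0.0845]
mortar mortar [ 0.4261 -0.3108  0.1128] 0.188 ['scene']
mug mug [ 0.6046 -0.3193  0.0219] 0.252 ['scene', 'side']
    scene [ 0.6051 -0.3187 -0.133 ]
    side [ 0.6049 -0.3209 -0.0507]
clay_block clay_block [0.7016 0.034  0.8503] 0.396 ['scene', 'side']
    scene [0.7023 0.0337 0.8323]
    side [0.7043 0.0302 0.8718]
```

```bash
cat > plan.py <<'E'
from h import *
from scipy.spatial.transform import Rotation as Rt
def tgtR(yaw):
    c,s=np.cos(yaw),np.sin(yaw); return np.array([[c,s,0],[s,-c,0],[0,0,-1]])
def plan(*wps,grip=85,vmax=55,n=None):  # wps: (x,y,z,yaw[,n])
    s=observe(); p=np.array(s["position"]); R=np.array(s["orientation"]); rows=[]
    print("at",np.round(p,4),"yaw",round(np.arctan2(R[1,0],R[0,0]),3),"t",round(s["t"],2),"gap",round(s["finger_gap"],4),"q6",round(s["qpos"][5],2))
    for w in wps:
        tg=np.array(w[:3]); Rg=tgtR(w[3])
        ang=Rt.from_matrix(R.T@Rg).magnitude()
        n=w[4] if len(w)>4 else int(max(1,np.ceil(np.linalg.norm(tg-p)*1000/vmax),np.ceil(ang/.17)))
        for i in range(n):
            dp=R.T@((tg-p)/(n-i))*1000; rv=Rt.from_matrix(R.T@Rg).as_rotvec()/(n-i)
            dp=np.round(dp,1); rv=np.round(rv,3); rows.append(dp.tolist()+rv.tolist()+[grip])
            p=p+R@dp/1000; R=R@Rt.from_rotvec(rv).as_matrix()
    while len(rows)%5: rows.append([0,0,0,0,0,0,grip])
    for i in range(0,len(rows),5): print(str(rows[i:i+5]).replace(" ","").replace(".0,",",").replace("-0,","0,"))
E
python3 -c "
from plan import *
plan((.36,-.17,.30,.8),(.504,.135,.22,1.571))"
```

```text
at [ 0.1851 -0.5444  0.2533] yaw 0.328 t 1.95 gap 0.0856 q6 -0.12
[[35.8,-37.3,-5.8,0,0,-0.059,85],[37.9,-35.1,-5.8,0,0,-0.059,85],[39.9,-32.8,-5.9,0,0,-0.059,85],[41.8,-30.4,-5.8,0,0,-0.059,85],[43.5,-27.9,-5.9,0,0,-0.059,85]]
[[45,-25.2,-5.8,0,0,-0.059,85],[46.4,-22.6,-5.9,0,0,-0.059,85],[47.7,-19.8,-5.8,0,0,-0.059,85],[45.6,-15.6,11.4,0,0,-0.11,85],[47,-10.5,11.4,0,0,-0.11,85]]
[[47.9,-5.3,11.4,0,0,-0.11,85],[48.2,0,11.4,0,0,-0.11,85],[47.9,5.3,11.5,0,0,-0.11,85],[47,10.5,11.4,0,0,-0.111,85],[45.6,15.7,11.5,0,0,-0.11,85]]
```

step_arm --increments '[[[35.8,-37.3,-5.8,0,0,-0.059,85],[37.9,-35.1,-5.8,0,0,-0.059,85],[39.9,-32.8,-5.9,0,0,-0.059,85],[41.8,-30.4,-5.8,0,0,-0.059,85],[43.5,-27.9,-5.9,0,0,-0.059,85]]]'

```text
t: 2.58
position: [0.295, -0.3088, 0.2829]
orientation: [[0.811, 0.584, 0.001], [0.584, -0.811, -0.0], [0.0, 0.001, -1.0]]
contact_force: [0.7, -0.3, 0.3]
finger_gap: 0.0852
grip_force: 0.0
```

step_arm --increments '[[[45,-25.2,-5.8,0,0,-0.059,85],[46.4,-22.6,-5.9,0,0,-0.059,85],[47.7,-19.8,-5.8,0,0,-0.059,85],[45.6,-15.6,11.4,0,0,-0.11,85],[47,-10.5,11.4,0,0,-0.11,85]]]'

```text
t: 3.2
position: [0.4018, -0.0814, 0.2774]
orientation: [[0.52, 0.854, 0.002], [0.854, -0.52, -0.001], [0.0, 0.002, -1.0]]
contact_force: [0.2, 0.3, -0.7]
finger_gap: 0.0848
grip_force: 0.0
```

step_arm --increments '[[[47.9,-5.3,11.4,0,0,-0.11,85],[48.2,0,11.4,0,0,-0.11,85],[47.9,5.3,11.5,0,0,-0.11,85],[47,10.5,11.4,0,0,-0.111,85],[45.6,15.7,11.5,0,0,-0.11,85]]]'

```text
t: 3.82
position: [0.5046, 0.1366, 0.2198]
orientation: [[-0.004, 1.0, 0.001], [1.0, 0.004, -0.0], [-0.0, 0.001, -1.0]]
contact_force: [1.1, -0.7, 0.0]
finger_gap: 0.0852
grip_force: 0.0
```

```bash
cat > w.py <<'E'
import sys; from plan import *
def wfit(n,parts,x0,z=0,ign=None):
    d=cam("wrist"); cv2.imwrite(f"pics/w_{observe()['t']:.2f}.png",d["image"][:,:,::-1])
    o=silhouettes("wrist",n); print([(round(q["score"],2),q["box"]) for q in o])
    m0=render(d,M[parts],*x0,z)
    o=[q for q in o if (q["region"]*m0).sum()>.2*q["region"].sum()]
    r=o[0]["region"].astype(float); ig=None
    v,f=fit([(d,r)],M[parts],list(x0),z); print(n,np.round(v,4),round(f,3)); 
    im=d["image"][:,:,::-1].copy()
    for c,mm in(((0,255,0),render(d,M[parts],*v,z)),((0,0,255),r)):
        k,_=cv2.findContours((mm>.5).astype(np.uint8),0,1); cv2.drawContours(im,k,-1,c,1)
    cv2.imwrite("pics/ov.png",im); return v
if __name__=="__main__":
    wfit("bracket","bracket",(.504,.147,1.57))
    plan((.504,.135,.22,1.571))
E
python3 w.py
```

```text
[]Traceback (most recent call last):
  File "w.py", line 14, in <module>
    wfit("bracket","bracket",(.504,.147,1.57))
    ~~~~^^^^^^^^^^^^^^^^^^^^^^^^^^^^^^^^^^^^^^
  File "w.py", line 7, in wfit
    r=o[0]["region"].astype(float); ig=None
      ~^^^
IndexError: list index out of range
```

```bash
ls pics; cp pics/w_3.*.png pics/wv1.png
```

```text
c1.png
scene0.png
side0.png
w_3.88.png
wrist0.png
```

View pics/wv1.png

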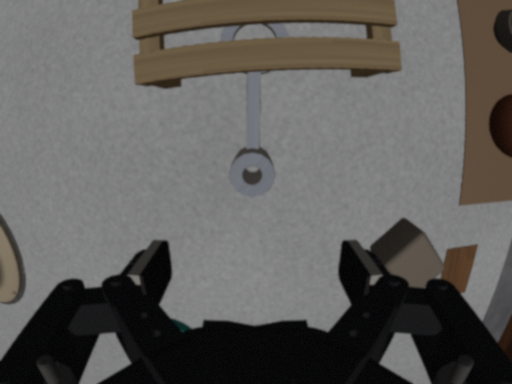

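The wrist view shows the hub's top at (252,174) with its hole at (252,175). The arm runs up to (254,75) and the ring is under the slats. The shelf's front edge runs from (134,84) to (400,70).

```bash
python3 -c "
from plan import *
d=cam('wrist')
for n,uv,z in (('hubtop',(252,173.5),.065),('arm',(253.5,80),.03),('arm',(252.5,145),.03),('shelfL',(134,56),.088),('fL',(134,84),.08),('fR',(400,70),.08)): print(n,np.round(ray(d,uv,z),4))
plan((.504,.147,.047,1.571),vmax=45)"
```

```text
hubtop [0.5032 0.1504 0.065 ]
arm [0.504  0.2411 0.03  ]
arm [0.5033 0.1736 0.03  ]
shelfL [0.3997 0.2614 0.088 ]
fL [0.3966 0.2369 0.08  ]
fR [0.6394 0.2543 0.08  ]
at [0.5041 0.1367 0.219 ] yaw 1.574 t 3.98 gap 0.0854 q6 0.13
[[2.6,0,43,0,0,0.001,85],[2.6,0.1,43,-0.001,0,0.001,85],[2.6,0,43,0,0,0,85],[2.6,0,43,-0.001,0,0.001,85],[0,0,0,0,0,0,85]]
```

step_arm --increments '[[[3.3,-1,44,0,0,0,85],[3.3,0,44,0,0,0,85],[3.3,0,44,0,0,0,85],[3.3,0,42,0,0,0,85],[0,0,0,0,0,0,85]]]'

```text
t: 4.6
position: [0.5002, 0.1468, 0.044]
orientation: [[0.001, 1.0, -0.007], [1.0, -0.001, -0.002], [-0.002, -0.007, -1.0]]
contact_force: [-0.4, 0.7, -0.1]
finger_gap: 0.0849
grip_force: 0.0
```

step_arm --increments '[[[0,0,0,0,0,0,30],[0,0,0,0,0,0,30],[0,0,0,0,0,0,30],[0,0,0,0,0,0,30],[0,0,0,0,0,0,30]]]' --newtons 30

```text
t: 5.22
position: [0.5037, 0.148, 0.0481]
orientation: [[-0.0, 1.0, 0.003], [1.0, 0.0, -0.0], [-0.0, 0.003, -1.0]]
contact_force: [-1.1, -1.1, 5.9]
finger_gap: 0.0444
grip_force: 30.0
```

step_arm --increments '[[[-15,0,0,0,0,0,30],[-30,0,0,0,0,0,30],[-30,0,0,0,0,0,30],[-30,0,0,0,0,0,30],[-15,0,0,0,0,0,30]]]'

```text
t: 5.85
position: [0.5047, 0.028, 0.0481]
orientation: [[0.003, 1.0, 0.005], [1.0, -0.003, 0.002], [0.002, 0.005, -1.0]]
contact_force: [-0.5, 8.9, 11.2]
finger_gap: 0.0438
grip_force: 32.3
```

step_arm --increments '[[[0,0,0,0,0,0,30],[0,0,0,0,0,0,65],[0,0,0,0,0,0,85],[0,0,0,0,0,0,85],[0,0,0,0,0,0,85]]]'

```text
t: 6.48
position: [0.5029, 0.0284, 0.0459]
orientation: [[-0.0, 1.0, -0.0], [1.0, 0.0, -0.0], [-0.0, -0.0, -1.0]]
contact_force: [-0.9, -0.3, 0.2]
finger_gap: 0.085
grip_force: 0.0
```

step_arm --increments '[[[0,0,-40,0,0,0,85],[0,0,-45,0,0,0,85],[0,0,-45,0,0,0,85],[0,0,-45,0,0,0,85],[0,0,0,0,0,0,85]]]'

```text
t: 7.1
position: [0.5053, 0.0282, 0.2247]
orientation: [[-0.0, 1.0, 0.008], [1.0, 0.0, -0.001], [-0.001, 0.008, -1.0]]
contact_force: [0.2, -0.5, -0.9]
finger_gap: 0.0851
grip_force: 0.0
```

```bash
python3 -c "
from plan import *
d=cam('wrist'); cv2.imwrite('pics/wv2.png',d['image'][:,:,::-1]); plan()
o=silhouettes('wrist','bracket'); print([(q['score'],q['box']) for q in o])
if o: print(fit([(d,o[0]['region'].astype(float))],M['bracket'],[.503,.03,1.571]))
C=cam('side'),cam('scene')
V=[]
for c in C:
  for q in silhouettes(c['n'],'bracket'):
    b=q['box']; print(c['n'],q['score'],b,np.round(ray(c,(b[0]+b[2]/2,b[1]+b[3]/2),.02)[:2],3))
"
```

```text
at [0.5037 0.0283 0.2224] yaw 1.571 t 7.15 gap 0.0851 q6 -0.08
[(0.62, [218.1, 21.5, 70.6, 186.1]), (0.46, [240.5, 270.7, 79.6, 54.6])]
(array([0.50556142, 0.02490627, 1.57085149]), np.float64(0.42935092290714705))
side 0.82 [230.4, 200.5, 51.4, 40.7] [0.508 0.104]
side 0.78 [92.1, 240.4, 59.7, 40.1] [0.591 0.56 ]
scene 0.67 [327.4, 179.9, 51.3, 18.6] [0.605 0.545]
scene 0.6 [217.2, 207.4, 52.0, 27.1] [0.527 0.096]
```

View pics/wv2.png

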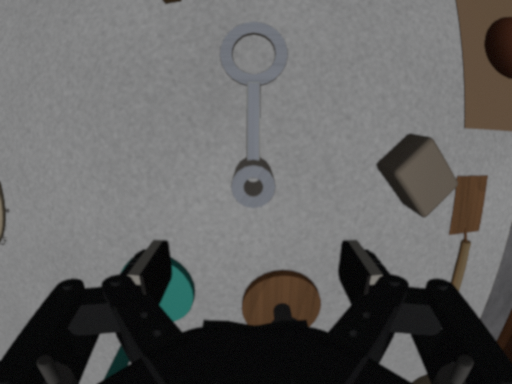

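The bracket is now out and flat: hub top at (253,185), ring at (253,54), well below the shelf. The wooden base is at (281,300) and the turquoise base at (165,295). Next I look at the stand from above.

```bash
python3 -c "
from plan import *
d=cam('scene'); print('turq',ray(d,(166,222),.018),'stand',ray(d,(180,256),.018))
d=cam('side'); print('turq',ray(d,(337,220),.018),'stand', ray(d,(309,192),.018))
d=cam('wrist')
print('hub',ray(d,(253.5,184.5),.065),'ring',ray(d,(253.5,53.5),.012))
plan((.50,-.1,.36,1.571),(.543,-.21,.36,1.571))"
```

```text
turq [ 0.38032221 -0.13516375  0.018     ] stand [ 0.55623945 -0.16332864  0.018     ]
turq [ 0.35771775 -0.13435915  0.018     ] stand [ 0.53039302 -0.15446185  0.018     ]
hub [0.50166289 0.0287983  0.065     ] ring [0.50136516 0.16243053 0.012     ]
at [0.5026 0.0282 0.22  ] yaw 1.571 t 7.55 gap 0.085 q6 -0.08
[[-32.1,-0.7,-35,0,0,0,85],[-32,-0.7,-35,-0.001,0,0,85],[-32.1,-0.7,-35,0,0,0,85],[-32,-0.7,-35,-0.001,0,0,85],[-36.7,14.3,0,0,0,0,85]]
[[-36.7,14.4,0,0,0,0,85],[-36.6,14.3,0,0,0,0,85],[0,0,0,0,0,0,85],[0,0,0,0,0,0,85],[0,0,0,0,0,0,85]]
```

step_arm --increments '[[[-32,-1,-35,0,0,0,85],[-32,-1,-35,0,0,0,85],[-32,-1,-35,0,0,0,85],[-32,0,-35,0,0,0,85],[-37,14,0,0,0,0,85]]]'

```text
t: 8.18
position: [0.5147, -0.138, 0.3644]
orientation: [[-0.0, 1.0, 0.006], [1.0, 0.0, -0.002], [-0.002, 0.006, -1.0]]
contact_force: [1.3, -0.0, -0.8]
finger_gap: 0.0848
grip_force: 0.0
```

step_arm --increments '[[[-37,14,0,0,0,0,85],[-37,14,0,0,0,0,85],[0,0,0,0,0,0,85],[0,0,0,0,0,0,85],[0,0,0,0,0,0,85]]]'

```text
t: 8.8
position: [0.5417, -0.2097, 0.3611]
orientation: [[-0.001, 1.0, -0.0], [1.0, 0.001, 0.0], [0.0, -0.0, -1.0]]
contact_force: [-0.1, 0.5, 0.2]
finger_gap: 0.0849
grip_force: 0.0
```

```bash
python3 -c "
from plan import *
plan()
d=cam('wrist'); cv2.imwrite('pics/wv3.png',d['image'][:,:,::-1])
for n in ('stand','mortar'):
  o=silhouettes('wrist',n); print([(q['score'],q['box']) for q in o])
g=cv2.medianBlur(cv2.cvtColor(d['image'],cv2.COLOR_RGB2GRAY),3)
print(proj(d,np.array([[.5434,-.158,.07],[.5434,-.158,.204],[.5434,-.158,.018]])))
"
```

```text
at [ 0.5417 -0.2097  0.3611] yaw 1.572 t 8.8 gap 0.0849 q6 -0.49
[(0.77, [85.1, 82.2, 97.2, 61.7])]
[(0.73, [157.2, 202.1, 47.7, 47.8])]
[[255.44401021 124.83299579]
 [255.82979283 130.18990642]
 [255.35426626 123.58935617]]
```

View pics/wv3.png

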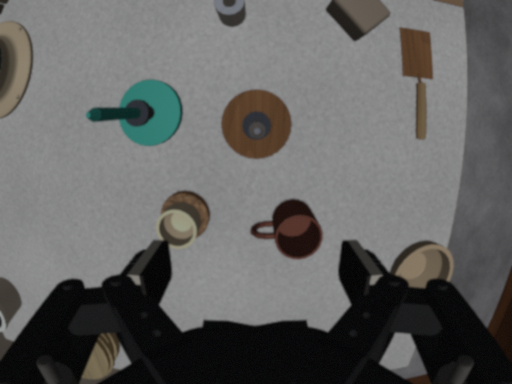

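The wooden stand's base is centred at about (257,124), with the collar and rod at (258,127), seen almost end-on. The mortar's rim is at about (178,229), the nest at (186,213), the mug at (297,229) and the hub at (230,8).

```bash
python3 -c "
from plan import *
d=cam('wrist'); im=cv2.cvtColor(d['image'],cv2.COLOR_RGB2HSV)
sub=np.zeros((384,512),bool); sub[80:170,212:302]=1
m=((im[...,1]>60)&sub).astype(np.uint8); m=cv2.morphologyEx(m,cv2.MORPH_CLOSE,np.ones((21,21)))
k=max(cv2.findContours(m,0,1)[0],key=cv2.contourArea); e=cv2.fitEllipse(cv2.convexHull(k)); print('base',e, ray(d,e[0],.018))
print(fit([(d,m.astype(float))],[M['stand'][0]],[.543,-.158,0]))
v=im[...,2].astype(int); print(v[106:150:2,238:282:2])
o=silhouettes('wrist','mortar')[0]['region'].astype(float)
for z in (.008,.011,): print('mortar',fit([(d,o)],M['mortar'],[.425,-.31,0],z))
"
```

```text
base ((255.74131774902344, 123.38130187988281), (68.01698303222656, 68.58399200439453), 102.52044677734375) [ 0.54428433 -0.15803175  0.018     ]
(array([ 0.54470383, -0.15932829,  0.09495268]), np.float64(0.09783276132705457))
[[ 94  89  89  89  92  91  88  90  89  93  94  94  89  90  91  90  87  85
   84  83  85  86]
 [ 94  90  89  89  90  89  87  90  91  92  94  93  89  90  91  90  86  85
   84  83  85  87]
 [ 94  89  88  89  92  90  86  85  82  82  88  90  87  91  90  90  84  84
   84  84  83  87]
 [ 94  89  87  88  90  82  67  58  53  53  54  60  66  84  89  88  85  84
   83  85  84  87]
 [ 95  89  88  88  79  58  53  56  54  55  54  54  52  61  78  87  84  82
   83  86  83  85]
 [ 94  87  87  77  55  55  55  55  54  55  54  53  54  54  55  79  83  83
   83  86  83  85]
 [ 94  88  81  59  53  54  55  55  53  53  54  56  52  55  53  60  79  82
   84  87  84  85]
 [ 94  89  74  53  54  54  55  53  49  48  48  54  52  55  54  53  69  81
   86  85  84  85]
 [ 93  87  68  54  54  54  53  54  63  68  67  60  54  55  55  55  65  81
   86  86  84  84]
 [ 93  86  61  53  54  55  59  68  
[... 652 characters left out ...]
9  60  62  64  71  82  86  83  82  88
   88  85  83  83]
 [ 90  87  85  84  84  82  81  83  79  80  85  86  85  86  85  83  82  88
   88  85  82  82]
 [ 90  87  86  85  83  84  82  84  83  88  89  88  86  88  85  83  84  88
   87  86  82  83]
 [ 91  86  84  84  84  83  83  83  84  87  88  88  85  86  84  84  87  87
   88  84  83  83]
 [ 89  86  85  83  82  84  81  84  83  86  88  88  84  86  83  84  85  88
   86  85  81  83]
 [ 90  86  85  84  81  85  82  85  82  86  88  88  84  86  84  85  87  87
   86  85  82  97]]
mortar (array([ 0.42346244, -0.31011975,  0.07319062]), np.float64(0.09014599454085595))
mortar (array([ 0.42405029, -0.30874972,  0.06444486]), np.float64(0.10421205519244735))
```

```bash
python3 -c "
from plan import *
d=cam('wrist'); print('tip',ray(d,(256.4,130),.204),'collar',ray(d,(256.2,125.5),.07))
d=cam('wrist')
print('axis from mix');plan((.53,-.16,.36,1.571),(.502,-.03,.25,1.571))"
```

```text
tip [ 0.54420509 -0.15834799  0.204     ] collar [ 0.54478478 -0.15952856  0.07      ]
axis from mix
at [ 0.5419 -0.2104  0.3612] yaw 1.571 t 9.15 gap 0.0851 q6 -0.49
[[50.4,-11.9,1.2,0,0,0,85],[32.5,-7,27.5,0,0,0,85],[32.5,-7,27.5,0,0,0,85],[32.5,-7,27.5,0,0,0,85],[32.6,-7,27.5,0,0,0,85]]
```

Stand axis is at about (0.5444, -0.1587).

step_arm --increments '[[[50,-12,1,0,0,0,85],[33,-7,28,0,0,0,85],[33,-7,28,0,0,0,85],[33,-7,28,0,0,0,85],[33,-7,28,0,0,0,85]]]'

```text
t: 9.78
position: [0.5016, -0.0277, 0.2474]
orientation: [[0.0, 1.0, 0.001], [1.0, -0.0, -0.0], [-0.0, 0.001, -1.0]]
contact_force: [0.6, 0.0, 0.5]
finger_gap: 0.0849
grip_force: 0.0
```

step_arm --increments '[[[0,0,0,0,0,0,85],[0,0,0,0,0,0,85],[0,0,0,0,0,0,85],[0,0,0,0,0,0,85],[0,0,0,0,0,0,85]]]'

```text
t: 10.4
position: [0.5022, -0.0293, 0.2483]
orientation: [[0.001, 1.0, 0.001], [1.0, -0.001, -0.0], [-0.0, 0.001, -1.0]]
contact_force: [0.4, 0.2, -0.3]
finger_gap: 0.0849
grip_force: 0.0
```

```bash
python3 -c "
from plan import *
d=cam('wrist'); im=d['image']; cv2.imwrite('pics/wv4.png',im[:,:,::-1])
o=silhouettes('wrist','bracket'); print([(q['score'],q['box']) for q in o])
v,f=fit([(d,o[0]['region'].astype(float))],M['bracket'],[.502,.027,1.571]); print(v,f)
ring=[cv2.convexHull(np.round(proj(d,place(p/1000,*v))*16).astype(np.int32)) for p in (cyl(22,0,65),cyl(22,65,65),cyl(9.25,65,65),box(20,104,-7,7,0,30),cyl(38,12,12,140),cyl(24,12,12,140))]
b=cv2.resize(im[:,:,::-1],None,fx=2,fy=2,interpolation=cv2.INTER_CUBIC); b=b.copy()
for r in ring: cv2.polylines(b,[r*2],True,(0,255,0),1,cv2.LINE_AA,4)
cv2.imwrite('pics/ov4.png',b[0:500,300:750])
plan()"
```

```text
[(0.68, [223.4, 0.0, 65.2, 147.7])]
[0.50555507 0.02577995 1.56820953] 0.44480077052045797
at [ 0.5021 -0.0291  0.2481] yaw 1.57 t 10.5 gap 0.0847 q6 -0.2
```

View pics/ov4.png

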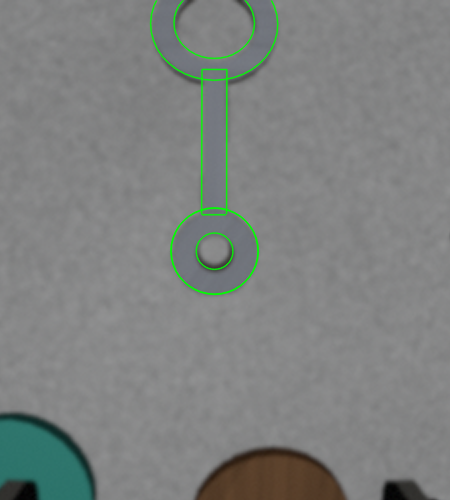

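The model overlay (green) matches the bracket: ring at crop (214,22), hub at (214,251). So the hub is at (0.5045, 0.0258) and the grip point at y = 0.094.

```bash
python3 -c "
from plan import *
plan((.504,.094,.11,1.5695),(.504,.094,.0275,1.5695,3),vmax=50)"
```

```text
at [ 0.5021 -0.0291  0.2481] yaw 1.57 t 10.5 gap 0.0847 q6 -0.2
[[30.8,0.4,34.5,0,0,0,85],[30.8,0.5,34.5,0,0,0,85],[30.8,0.4,34.6,0,0,0,85],[30.7,0.5,34.5,0,0,0.001,85],[0,0,27.5,0,0,0,85]]
[[0,0,27.5,0,0,0,85],[0,0,27.5,0,0,0,85],[0,0,0,0,0,0,85],[0,0,0,0,0,0,85],[0,0,0,0,0,0,85]]
```

step_arm --increments '[[[31,0.5,34,0,0,0,85],[31,0.5,34,0,0,0,85],[31,0.5,34,0,0,0,85],[30,0.5,34,0,0,0,85],[0,0,28,0,0,0,60]]]'

```text
t: 11.12
position: [0.5037, 0.096, 0.0828]
orientation: [[-0.002, 1.0, -0.0], [1.0, 0.002, 0.0], [0.0, -0.0, -1.0]]
contact_force: [-0.2, -1.0, 0.2]
finger_gap: 0.0691
grip_force: 0.0
```

step_arm --increments '[[[0,0,28,0,0,0,60],[0,0,28,0,0,0,60],[0,0,0,0,0,0,60],[0,0,0,0,0,0,60],[0,0,0,0,0,0,60]]]'

```text
t: 11.75
position: [0.5051, 0.0942, 0.0292]
orientation: [[0.0, 1.0, 0.003], [1.0, -0.0, 0.0], [0.0, 0.003, -1.0]]
contact_force: [-0.2, 1.2, -0.6]
finger_gap: 0.0599
grip_force: 0.0
```

step_arm --increments '[[[0,0,0,0,0,0,5],[0,0,0,0,0,0,5],[0,0,0,0,0,0,5],[0,0,0,0,0,0,5],[0,0,0,0,0,0,5]]]' --newtons 100

```text
t: 12.38
position: [0.5044, 0.0942, 0.0287]
orientation: [[-0.0, 1.0, 0.001], [1.0, 0.0, -0.0], [-0.0, 0.001, -1.0]]
contact_force: [-0.6, -1.1, 6.0]
finger_gap: 0.012
grip_force: 98.4
```

step_arm --increments '[[[0,0,-15,0,0,0,5],[0,0,-45,0,0,0,5],[0,0,-55,0,0,0,5],[0,0,-55,0,0,0,5],[0,0,-55,0,0,0,5]]]'

```text
t: 13.0
position: [0.503, 0.0942, 0.2549]
orientation: [[0.0, 1.0, -0.001], [1.0, -0.0, 0.0], [0.0, -0.001, -1.0]]
contact_force: [0.6, 0.1, -2.8]
finger_gap: 0.0124
grip_force: 98.0
```

step_arm --increments '[[[-15,5,-30,0,0,0,5],[-30,8,0,0,0,0,5],[-30,8,0,0,0,0,5],[-15,4,0,0,0,0,5],[0,0,0,0,0,0,5]]]'

```text
t: 13.62
position: [0.5287, 0.0038, 0.2827]
orientation: [[0.002, 1.0, -0.001], [1.0, -0.002, 0.001], [0.001, -0.001, -1.0]]
contact_force: [0.2, 0.6, -3.2]
finger_gap: 0.0118
grip_force: 98.2
```

```bash
python3 -c "
from plan import *
s=observe(); print(s['contact_force'],s['torque'],s['finger_gap'])
plan((.544,-.0903,.285,1.571))
c=s['position']
for n in ('scene','side'):
  d=cam(n); im=d['image'][:,:,::-1].copy()
  im=cv2.resize(im,None,fx=3,fy=3,interpolation=cv2.INTER_CUBIC)
  hub=np.array([.5044+c[0]-.5044,c[1]-.0684,c[2]-.028])
  for p in M['hubarm']+[M['bracket'][2]]:
    h=cv2.convexHull(np.round((proj(d,place(p,hub[0],hub[1],1.571,hub[2]))*3+1)*16).astype(np.int32)); cv2.polylines(im,[h],True,(0,255,0),1,cv2.LINE_AA,4)
  u=(proj(d,hub+[0,.07,.03])[0]*3).astype(int); cv2.imwrite(f'pics/l_{n}.png',im[max(0,u[1]-150):u[1]+150,u[0]-200:u[0]+200])
a=cv2.imread('pics/l_scene.png');b=cv2.imread('pics/l_side.png');cv2.imwrite('pics/l.png',np.hstack([a,b]))"
```

```text
[ 0.23010755  0.56253881 -3.20168808] [ 0.10134946 -0.04118921  0.02152139] 0.011798978546082053
at [0.5287 0.0038 0.2827] yaw 1.569 t 13.62 gap 0.0118 q6 -0.12
[[-47.1,7.7,-1.2,-0.001,0,-0.001,85],[-47,7.7,-1.2,0,-0.001,-0.001,85],[0,0,0,0,0,0,85],[0,0,0,0,0,0,85],[0,0,0,0,0,0,85]]
```

View pics/l.png

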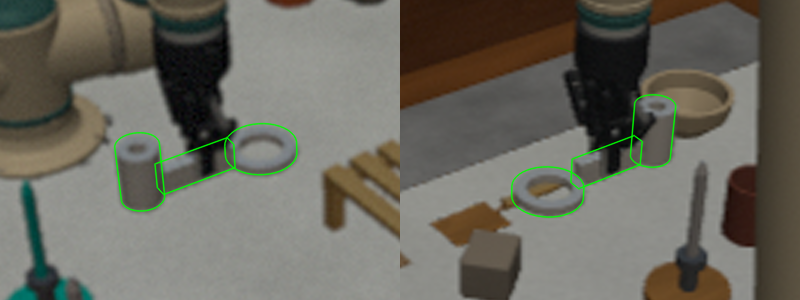

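The held bracket matches the predicted pose in both views: level, hub at (138,172) on the left and (655,130) on the right. Moving over the rod.

step_arm --increments '[[[-15,2.5,0,0,0,0,5],[-32,5,0,0,0,0,5],[-32,5,0,0,0,0,5],[-15,2.7,0,0,0,0,5],[0,0,0,0,0,0,5]]]'

```text
t: 14.35
position: [0.5442, -0.0903, 0.2828]
orientation: [[0.001, 1.0, -0.0], [1.0, -0.001, 0.001], [0.001, -0.0, -1.0]]
contact_force: [0.3, 0.4, -4.8]
finger_gap: 0.0119
grip_force: 98.1
```

step_arm --increments '[[[0,0,0,0,0,0,5],[0,0,12,0,0,0,5],[0,0,20,0,0,0,5],[0,0,12,0,0,0,5],[0,0,0,0,0,0,5]]]'

```text
t: 14.98
position: [0.5433, -0.0891, 0.2377]
orientation: [[-0.001, 1.0, -0.003], [1.0, 0.001, 0.001], [0.001, -0.003, -1.0]]
contact_force: [-0.3, -0.3, -3.2]
finger_gap: 0.0122
grip_force: 98.1
```

```bash
python3 -c "
from plan import *
s=observe(); print(s['contact_force'],s['torque'],s['finger_gap'])
c=s['position']; plan((.544,-.0903,c[2],1.571)); R=[]
for n in ('scene','side'):
  d=cam(n); im=d['image'][:,:,::-1].copy()
  im=cv2.resize(im,None,fx=4,fy=4,interpolation=cv2.INTER_CUBIC)
  hub=np.array([c[0],c[1]-.0684,c[2]-.028])
  for p,h,col in [(M['hubarm'][0],hub,(0,255,0))]+[(q,np.array([.5442,-.1587,0]),(0,0,255)) for q in M['stand']]:
    h=cv2.convexHull(np.round((proj(d,place(p,h[0],h[1],1.571,h[2]))*4+1.5)*16).astype(np.int32)); cv2.polylines(im,[h],True,col,1,cv2.LINE_AA,4)
  u=(proj(d,hub+[0,0,-.06])[0]*4).astype(int); R.append(im[max(0,u[1]-280):u[1]+280,u[0]-200:u[0]+200][:560])
h=min(len(r) for r in R); cv2.imwrite('pics/m.png',np.hstack([r[:h] for r in R]))"
```

```text
[-0.33574525 -0.2629545  -3.187167  ] [0.07255307 0.03138842 0.00420104] 0.012214564944350671
at [ 0.5433 -0.0891  0.2377] yaw 1.571 t 14.97 gap 0.0122 q6 -0.29
[[-1.2,0.7,0,-0.003,-0.001,0,85],[0,0,0,0,0,0,85],[0,0,0,0,0,0,85],[0,0,0,0,0,0,85],[0,0,0,0,0,0,85]]
```

View pics/m.png

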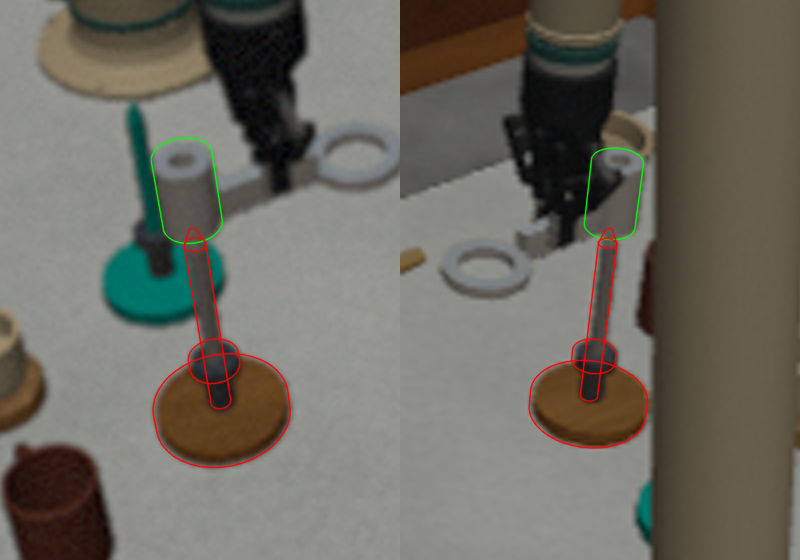

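The hub (green, crop (187,190)) sits over the rod tip (194,232), and rod and hub show the same sub-pixel offset. I start the descent slowly.

step_arm --increments '[[[-0.5,0.5,4,0,0,0,5],[0,0,5,0,0,0,5],[0,0,5,0,0,0,5],[0,0,5,0,0,0,5],[0,0,3,0,0,0,5]]]'

```text
t: 15.7
position: [0.5444, -0.0901, 0.2165]
orientation: [[0.0, 1.0, -0.001], [1.0, -0.0, 0.0], [0.0, -0.001, -1.0]]
contact_force: [-0.9, 0.3, -2.1]
finger_gap: 0.0124
grip_force: 98.1
```

step_arm --increments '[[[0,0,3,0,0,0,5],[0,0,3,0,0,0,5],[0,0,3,0,0,0,5],[0,0,0,0,0,0,5],[0,0,0,0,0,0,5]]]'

```text
t: 16.32
position: [0.5444, -0.09, 0.2076]
orientation: [[0.0, 1.0, -0.001], [1.0, -0.0, 0.001], [0.001, -0.001, -1.0]]
contact_force: [-0.9, 1.6, -4.6]
finger_gap: 0.0122
grip_force: 98.1
```

step_arm --increments '[[[0,0,6,0,0,0,5],[0,0,10,0,0,0,5],[0,0,10,0,0,0,5],[0,0,10,0,0,0,5],[0,0,8,0,0,0,5]]]'

```text
t: 16.95
position: [0.5443, -0.0901, 0.163]
orientation: [[0.0, 1.0, -0.001], [1.0, -0.0, 0.0], [0.0, -0.001, -1.0]]
contact_force: [-2.7, 4.0, -1.3]
finger_gap: 0.0122
grip_force: 98.5
```

step_arm --increments '[[[0,0,10,0,0,0,5],[0,0,12,0,0,0,5],[0,0,12,0,0,0,5],[0,0,12,0,0,0,5],[0,0,8,0,0,0,5]]]'

```text
t: 17.58
position: [0.5443, -0.0901, 0.1091]
orientation: [[0.0, 1.0, -0.001], [1.0, -0.0, 0.0], [0.0, -0.001, -1.0]]
contact_force: [-3.3, 4.7, 0.6]
finger_gap: 0.012
grip_force: 98.5
```

step_arm --increments '[[[0,0,3,0,0,0,5],[0,0,2,0,0,0,5],[0,0,2,0,0,0,5],[0,0,1,0,0,0,5],[0,0,0,0,0,0,5]]]'

```text
t: 18.2
position: [0.5444, -0.0901, 0.102]
orientation: [[0.0, 1.0, -0.0], [1.0, -0.0, 0.0], [0.0, -0.0, -1.0]]
contact_force: [-2.8, 4.0, -1.8]
finger_gap: 0.0123
grip_force: 98.6
```

step_arm --increments '[[[0.7,-0.5,1,0,0,0,5],[0,0,1,0,0,0,5],[0,0,1,0,0,0,5],[0,0,0.5,0,0,0,5],[0,0,0,0,0,0,5]]]'

```text
t: 18.82
position: [0.5445, -0.0899, 0.0987]
orientation: [[-0.0, 1.0, 0.001], [1.0, 0.0, -0.001], [-0.001, 0.001, -1.0]]
contact_force: [-1.6, 2.7, 0.0]
finger_gap: 0.0122
grip_force: 98.6
```

step_arm --increments '[[[0,0,0.5,0,0,0,5],[0,0,0.5,0,0,0,5],[0,0,0.5,0,0,0,5],[0,0,0,0,0,0,5],[0,0,0,0,0,0,5]]]'

```text
t: 19.45
position: [0.5445, -0.0897, 0.0982]
orientation: [[-0.0, 1.0, 0.001], [1.0, 0.0, -0.001], [-0.001, 0.001, -1.0]]
contact_force: [-2.6, 3.8, 8.5]
finger_gap: 0.012
grip_force: 99.8
```

step_arm --increments '[[[0,0,0,0,0,0,14],[0,0,0,0,0,0,20],[0,0,0,0,0,0,40],[0,0,0,0,0,0,40],[0,0,0,0,0,0,40]]]'

```text
t: 20.08
position: [0.5443, -0.0898, 0.0969]
orientation: [[-0.0, 1.0, 0.0], [1.0, 0.0, -0.0], [-0.0, 0.0, -1.0]]
contact_force: [0.5, 0.7, 0.2]
finger_gap: 0.0401
grip_force: 0.0
```

step_arm --increments '[[[0,0,-10,0,0,0,40],[0,0,-40,0,0,0,40],[0,0,-50,0,0,0,40],[0,0,-50,0,0,0,40],[-40,0,-40,0,0,0,40]]]'

```text
t: 20.7
position: [0.5445, -0.1281, 0.2903]
orientation: [[-0.004, 1.0, 0.003], [1.0, 0.004, -0.0], [-0.0, 0.003, -1.0]]
contact_force: [1.3, -1.3, -0.1]
finger_gap: 0.0397
grip_force: 0.0
```

step_arm --increments '[[[-40,0,-30,0,0,0,85],[-30,0,-30,0,0,0,85],[0,0,0,0,0,0,85],[0,0,0,0,0,0,85],[0,0,0,0,0,0,85]]]'

```text
t: 21.32
position: [0.5436, -0.1983, 0.3459]
orientation: [[-0.001, 1.0, -0.002], [1.0, 0.001, 0.001], [0.001, -0.002, -1.0]]
contact_force: [-0.1, 0.2, -0.1]
finger_gap: 0.0849
grip_force: 0.0
```

```bash
cat > ring.py <<'E'
from plan import *
plan()
d=cam('wrist'); im=d['image']; cv2.imwrite('pics/wv5.png',im[:,:,::-1])
o=silhouettes('wrist','bracket'); print([(q['score'],q['box']) for q in o])
# fit yaw (+ring dz) about the rod
for q in o[:1]:
    r=q['region'].astype(np.uint8)
    v,f=fit([(d,r.astype(float))],[M['bracket'][2],M['bracket'][1],M['bracket'][0]],[.5442,-.159,1.571],.07); print(v,f)
    print('ring',v[:2]+.14*np.array([np.cos(v[2]),np.sin(v[2])]))
o=silhouettes('wrist','mortar'); print([(q['score'],q['box']) for q in o])
o=[q for q in o if (q['region']*render(d,M['mortar'],.424,-.309,0,.0108)).sum()>50]
if o: print('mortar',fit([(d,o[0]['region'].astype(float))],M['mortar'],[.424,-.309,0],.0108))
b=cv2.resize(im[:,:,::-1],None,fx=1.5,fy=1.5,interpolation=cv2.INTER_CUBIC).copy()
for p in [p/1000 for p in (cyl(22,65,65),cyl(38,12,12,140),cyl(24,12,12,140))]:
    cv2.polylines(b,[cv2.convexHull(np.round((proj(d,place(p,v[0],v[1],v[2],.07))*1.5+.25)*16).astype(np.int32))],True,(0,255,0),1,cv2.LINE_AA,4)
cv2.imwrite('pics/ov5.png',b)
E
python3 ring.py
```

```text
at [ 0.5436 -0.1983  0.3459] yaw 1.572 t 21.32 gap 0.0849 q6 -0.47
[(0.59, [225.3, 4.9, 65.8, 153.4]), (0.41, [157.4, 197.5, 52.3, 48.7])]
[ 0.54469518 -0.15893812  1.56113647] 0.4504394067577133
ring [ 0.54604754 -0.01894466]
[(0.9, [152.7, 211.5, 47.3, 51.1])]
mortar (array([ 0.4245669 , -0.30848399,  0.12717441]), np.float64(0.24130111374693425))
```

View pics/ov5.png

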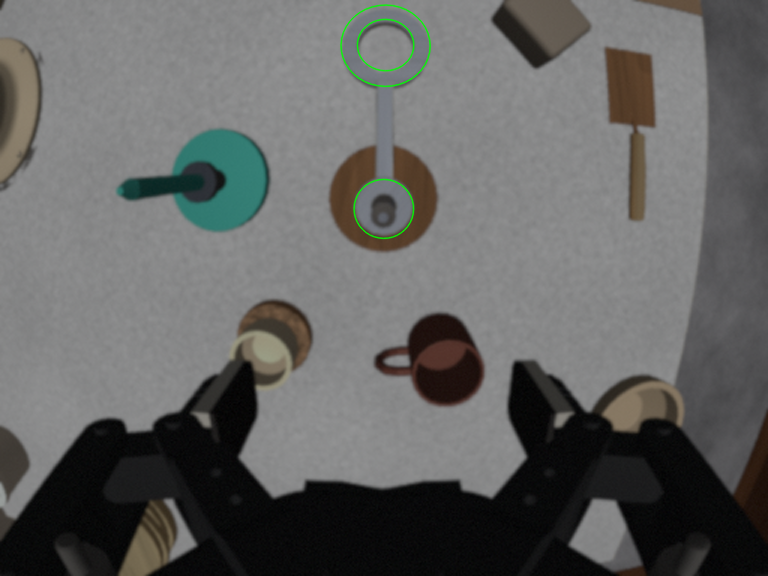

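The bracket is home: hub at (383,208) around the rod, ring at (385,46), which puts the ring at about (0.5455, -0.019). The mortar is at (265,358). Now a closer look at the mortar.

```bash
python3 -c "
from plan import *
plan((.424,-.35,.25,1.571),vmax=50)"
```

```text
at [ 0.5439 -0.1986  0.3463] yaw 1.572 t 21.48 gap 0.085 q6 -0.47
[[-30.3,-24,19.3,0,0,0,85],[-30.3,-24,19.3,0,0,0,85],[-30.2,-24,19.2,0,0,0,85],[-30.3,-24,19.3,-0.001,0,0,85],[-30.2,-24,19.2,0,-0.001,0.001,85]]
```

step_arm --increments '[[[-30,-24,19,0,0,0,85],[-30,-24,19,0,0,0,85],[-30,-24,19,0,0,0,85],[-30,-24,19,0,0,0,85],[-30,-24,19,0,0,0,85]]]'

```text
t: 22.1
position: [0.4235, -0.3499, 0.2512]
orientation: [[-0.001, 1.0, -0.0], [1.0, 0.001, 0.0], [0.0, -0.0, -1.0]]
contact_force: [-0.6, -0.6, 0.1]
finger_gap: 0.0848
grip_force: 0.0
```

step_arm --increments '[[[0,0,0,0,0,0,85],[0,0,0,0,0,0,85],[0,0,0,0,0,0,85],[0,0,0,0,0,0,85],[0,0,0,0,0,0,85]]]'

```text
t: 22.72
position: [0.4247, -0.3492, 0.2523]
orientation: [[-0.001, 1.0, 0.0], [1.0, 0.001, -0.0], [-0.0, 0.0, -1.0]]
contact_force: [-0.2, -0.4, 0.3]
finger_gap: 0.0851
grip_force: 0.0
```

```bash
python3 -c "
from plan import *
d=cam('wrist'); im=d['image']
o=silhouettes('wrist','mortar'); print([(q['score'],q['box']) for q in o])
v,f=fit([(d,o[0]['region'].astype(float))],M['mortar'],[.424,-.309,0],.0108); print(v,f)
b=im[:,:,::-1].copy(); b=cv2.resize(b,None,fx=2,fy=2,interpolation=cv2.INTER_CUBIC)
for z,r in ((.0788,.032),(.0788,.027),(.022,.042),(.0,.042)):
    p=np.array([v[0],v[1],0])+np.c_[r*np.cos(a),r*np.sin(a),0*a+z]
    cv2.polylines(b,[np.round((proj(d,p)*2+.5)*16).astype(np.int32)],True,(0,255,0),1,cv2.LINE_AA,4)
u=(proj(d,np.array([v[0],v[1],.05]))[0]*2).astype(int); cv2.imwrite('pics/ov6.png',b[max(0,u[1]-180):u[1]+180,max(0,u[0]-200):u[0]+200])
plan((v[0],v[1],.15,1.571),(v[0],v[1],.062,1.571,3),vmax=50)"
```

```text
[(0.83, [223.4, 108.9, 61.7, 65.6])]
[ 0.42385875 -0.31011914  0.14765022] 0.06893463639403961
at [ 0.4244 -0.3493  0.2522] yaw 1.571 t 22.82 gap 0.0849 q6 -0.82
[[13.1,-0.2,34.1,0,0,0,85],[13.1,-0.2,34,0,0,0,85],[13,-0.2,34.1,0,0,0,85],[0,0,29.3,0,0,0,85],[0,0,29.3,0,0,0,85]]
[[0.1,0,29.4,0,0,0,85],[0,0,0,0,0,0,85],[0,0,0,0,0,0,85],[0,0,0,0,0,0,85],[0,0,0,0,0,0,85]]
```

View pics/ov6.png

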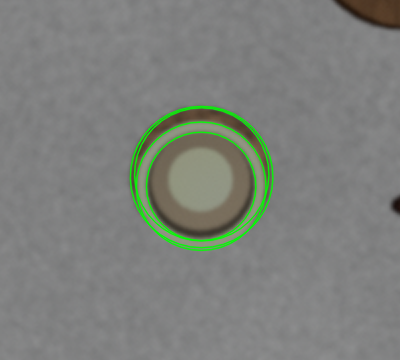

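The rim and nest overlays at crop (201,180) fit exactly. The mortar is at (0.4239, -0.3100), so I grasp it.

step_arm --increments '[[[13,-0.2,34,0,0,0,85],[13,-0.2,34,0,0,0,85],[13,-0.2,34,0,0,0,85],[0,0,29,0,0,0,85],[0,0,29,0,0,0,85]]]'

```text
t: 23.45
position: [0.4237, -0.3104, 0.0913]
orientation: [[-0.0, 1.0, 0.0], [1.0, 0.0, -0.0], [-0.0, 0.0, -1.0]]
contact_force: [0.1, 0.4, 0.1]
finger_gap: 0.085
grip_force: 0.0
```

step_arm --increments '[[[0,0,20,0,0,0,85],[0,0,10,0,0,0,85],[0,0,0,0,0,0,85],[0,0,0,0,0,0,70],[0,0,0,0,0,0,70]]]'

```text
t: 24.08
position: [0.4241, -0.311, 0.0629]
orientation: [[-0.0, 1.0, 0.001], [1.0, 0.0, -0.001], [-0.001, 0.001, -1.0]]
contact_force: [0.1, -0.1, -0.0]
finger_gap: 0.0705
grip_force: 0.0
```

step_arm --increments '[[[0,0,0,0,0,0,55],[0,0,0,0,0,0,55],[0,0,0,0,0,0,55],[0,0,0,0,0,0,55],[0,0,0,0,0,0,55]]]' --newtons 45

```text
t: 24.7
position: [0.4229, -0.3109, 0.0632]
orientation: [[-0.001, 1.0, -0.001], [1.0, 0.001, -0.001], [-0.001, -0.001, -1.0]]
contact_force: [-3.6, 0.4, 6.5]
finger_gap: 0.0637
grip_force: 47.8
```

step_arm --increments '[[[0,0,-12,0,0,0,55],[0,0,-40,0,0,0,55],[0,0,-55,0,0,0,55],[0,0,-55,0,0,0,55],[0,0,-55,0,0,0,55]]]'

```text
t: 25.32
position: [0.4234, -0.3101, 0.2813]
orientation: [[-0.0, 1.0, 0.001], [1.0, 0.0, -0.0], [-0.0, 0.001, -1.0]]
contact_force: [0.9, -1.4, -2.1]
finger_gap: 0.0638
grip_force: 50.8
```

step_arm --increments '[[[0,0,-25,0,0,0,55],[10,4,0,0,0,0,55],[35,15,0,0,0,0,55],[45,19,0,0,0,0,55],[45,19,0,0,0,0,55]]]'

```text
t: 25.95
position: [0.4801, -0.1731, 0.3018]
orientation: [[0.001, 1.0, -0.003], [1.0, -0.001, 0.003], [0.003, -0.003, -1.0]]
contact_force: [0.3, 0.9, -2.6]
finger_gap: 0.0635
grip_force: 50.8
```

```bash
python3 -c "
from plan import *
s=observe(); print(s['contact_force'],s['grip_force'])
plan((.545,-.02,.30,1.571),grip=55,vmax=45)"
```

```text
[ 0.2690824   0.89939481 -2.56845177] 50.83061059936881
at [ 0.4801 -0.1731  0.3018] yaw 1.57 t 25.95 gap 0.0635 q6 -0.48
[[38.3,16.2,0.5,-0.001,-0.001,0,55],[38.3,16.2,0.5,-0.001,-0.001,0,55],[38.3,16.2,0.4,-0.001,0,0,55],[38.2,16.3,0.5,0,-0.001,-0.001,55],[0,0,0,0,0,0,55]]
```

I've viewed 11 pictures, one over the limit of 10, so from here I check by numbers only.

step_arm --increments '[[[38,16,0,0,0,0,55],[38,16,0,0,0,0,55],[38,16,0,0,0,0,55],[30,13,30,0,0,0,55],[10,4,50,0,0,0,55]]]'

```text
t: 26.58
position: [0.5463, -0.0187, 0.2227]
orientation: [[-0.003, 1.0, 0.002], [1.0, 0.003, 0.001], [0.001, 0.002, -1.0]]
contact_force: [0.5, -0.8, -2.8]
finger_gap: 0.0634
grip_force: 50.9
```

step_arm --increments '[[[0,0,50,0,0,0,55],[0,0,20,0,0,0,55],[0,0,0,0,0,0,55],[0,0,0,0,0,0,55],[0,0,0,0,0,0,55]]]'

```text
t: 27.2
position: [0.5463, -0.0216, 0.1551]
orientation: [[0.0, 1.0, 0.002], [1.0, -0.0, -0.0], [-0.0, 0.002, -1.0]]
contact_force: [0.4, 0.2, -3.1]
finger_gap: 0.0641
grip_force: 51.0
```

```bash
python3 -c "
from plan import *
s=observe(); c=s['position']; plan((.545,-.0195,c[2],1.571),grip=55)
for n in ('scene','side'):
  d=cam(n)
  for nm,parts,x0,z in (('bracket','bracket',[.544,-.159,1.571],.07),('mortar','mortar',[c[0],c[1],0],c[2]-.052)):
    for q in silhouettes(n,nm):
      r=q['region'].astype(float)
      if (r*render(d,M[parts],*x0,z)).sum()>.4*r.sum(): 
        v,f=fit([(d,r)],M[parts],x0,z); print(n,nm,np.round(v,4),round(f,3), np.round(v[:2]+.14*np.r_[np.cos(v[2]),np.sin(v[2])],4) if nm=='bracket' else '')
"
```

```text
at [ 0.5463 -0.0216  0.1551] yaw 1.571 t 27.2 gap 0.0641 q6 -0.17
[[2.1,-1.3,0,0.002,0,0,55],[0,0,0,0,0,0,55],[0,0,0,0,0,0,55],[0,0,0,0,0,0,55],[0,0,0,0,0,0,55]]
scene bracket [ 0.5504 -0.1606  1.5995] 0.48 [ 0.5464 -0.0207]
scene mortar [ 0.5504 -0.0227 -0.0902] 1.03 
side bracket [ 0.5443 -0.1566  1.6031] 0.277 [ 0.5397 -0.0166]
side mortar [ 0.551  -0.0191  0.3627] 0.598
```

step_arm --increments '[[[1.8,-1.2,8,0,0,0,55],[0,0,10,0,0,0,55],[0,0,6,0,0,0,55],[0,0,3,0,0,0,55],[0,0,0,0,0,0,55]]]'

```text
t: 28.12
position: [0.5443, -0.0198, 0.1266]
orientation: [[-0.0, 1.0, -0.001], [1.0, 0.0, -0.0], [-0.0, -0.001, -1.0]]
contact_force: [0.5, 1.1, -2.2]
finger_gap: 0.0633
grip_force: 51.0
```

step_arm --increments '[[[0,0,1.5,0,0,0,55],[0,0,1.5,0,0,0,55],[0,0,1,0,0,0,55],[0,0,0,0,0,0,55],[0,0,0,0,0,0,55]]]'

```text
t: 28.75
position: [0.5444, -0.0198, 0.123]
orientation: [[0.0, 1.0, 0.0], [1.0, -0.0, -0.0], [-0.0, 0.0, -1.0]]
contact_force: [0.3, -0.9, -2.7]
finger_gap: 0.0636
grip_force: 51.0
```

step_arm --increments '[[[0,0,1,0,0,0,55],[0,0,1,0,0,0,55],[0,0,1,0,0,0,55],[0,0,0,0,0,0,55],[0,0,0,0,0,0,55]]]'

```text
t: 29.38
position: [0.5444, -0.0198, 0.12]
orientation: [[-0.0, 1.0, 0.0], [1.0, 0.0, -0.0], [-0.0, 0.0, -1.0]]
contact_force: [0.2, 0.6, -1.3]
finger_gap: 0.0638
grip_force: 51.0
```

step_arm --increments '[[[0,0,1,0,0,0,55],[0,0,1,0,0,0,55],[0,0,0,0,0,0,55],[0,0,0,0,0,0,55],[0,0,0,0,0,0,55]]]'

```text
t: 30.0
position: [0.5448, -0.0198, 0.1184]
orientation: [[-0.0, 1.0, 0.001], [1.0, 0.0, -0.0], [-0.0, 0.001, -1.0]]
contact_force: [0.5, 1.7, 4.6]
finger_gap: 0.0634
grip_force: 51.5
```

step_arm --increments '[[[0.6,0,0,0,0,0,55],[0,0,0.5,0,0,0,55],[0,0,0,0,0,0,55],[0,0,0,0,0,0,55],[0,0,0,0,0,0,55]]]'

```text
t: 30.62
position: [0.5449, -0.0196, 0.1181]
orientation: [[-0.0, 1.0, 0.001], [1.0, 0.0, -0.001], [-0.001, 0.001, -1.0]]
contact_force: [-0.4, -0.2, 5.8]
finger_gap: 0.0642
grip_force: 51.8
```

step_arm --increments '[[[0,0,0,0,0,0,60],[0,0,0,0,0,0,62],[0,0,0,0,0,0,63.5],[0,0,0,0,0,0,64.5],[0,0,0,0,0,0,66]]]' --newtons 20

```text
t: 31.25
position: [0.544, -0.0193, 0.117]
orientation: [[-0.0, 1.0, -0.001], [1.0, 0.0, -0.0], [-0.0, -0.001, -1.0]]
contact_force: [0.4, -0.5, -0.8]
finger_gap: 0.0661
grip_force: 0.1
```

step_arm --increments '[[[0,0,0,0,0,0,70],[0,0,0,0,0,0,85],[0,0,0,0,0,0,85],[0,0,0,0,0,0,85],[0,0,0,0,0,0,85]]]'

```text
t: 31.88
position: [0.5444, -0.0192, 0.1175]
orientation: [[-0.0, 1.0, -0.0], [1.0, 0.0, -0.0], [-0.0, -0.0, -1.0]]
contact_force: [0.3, -0.8, -0.1]
finger_gap: 0.085
grip_force: 0.0
```

step_arm --increments '[[[0,0,-10,0,0,0,85],[0,0,-20,0,0,0,85],[0,0,-40,0,0,0,85],[0,0,-50,0,0,0,85],[0,0,-50,0,0,0,85]]]'

```text
t: 32.5
position: [0.5442, -0.0191, 0.2898]
orientation: [[0.0, 1.0, 0.001], [1.0, -0.0, -0.0], [-0.0, 0.001, -1.0]]
contact_force: [0.2, -0.5, 0.3]
finger_gap: 0.0852
grip_force: 0.0
```

step_arm --increments '[[[-30,0,-30,0,0,0,85],[-40,0,0,0,0,0,85],[0,0,0,0,0,0,85],[0,0,0,0,0,0,85],[0,0,0,0,0,0,85]]]'

```text
t: 33.12
position: [0.5442, -0.0883, 0.3174]
orientation: [[-0.001, 1.0, -0.0], [1.0, 0.001, 0.0], [0.0, -0.0, -1.0]]
contact_force: [0.2, 0.0, -1.0]
finger_gap: 0.0851
grip_force: 0.0
```

```bash
python3 -c "
from plan import *
plan(); d=cam('wrist'); im=d['image']
for nm,parts,x0,z in (('bracket','bracket',[.544,-.159,1.571],.07),('mortar','mortar',[.5449,-.0187,0],.066)):
    for q in silhouettes('wrist',nm):
      r=q['region'].astype(float); print(nm,q['score'],q['box'])
      if (r*render(d,M[parts],*x0,z)).sum()>.4*r.sum(): 
        v,f=fit([(d,r)],M[parts],x0,z); print(nm,np.round(v,4),round(f,3))
# mortar upright: rim circle vs inner floor circle centres
g=cv2.cvtColor(im,cv2.COLOR_RGB2GRAY); u=proj(d,np.array([[.5449,-.0187,.134],[.5449,-.0187,.094]])); print(u)
x,y=u[0].astype(int); sub=g[max(0,y-50):y+50,x-50:x+50]
print(cv2.HoughCircles(cv2.resize(sub,None,fx=4,fy=4,interpolation=cv2.INTER_CUBIC),cv2.HOUGH_GRADIENT,1,4,param1=60,param2=30,minRadius=40,maxRadius=190)[0][:6]/4+[x-50,max(0,y-50),0])
"
```

```text
at [ 0.5442 -0.0883  0.3174] yaw 1.572 t 33.12 gap 0.0851 q6 -0.29
bracket 0.56 [228.9, 130.3, 49.4, 124.4]
bracket [ 0.5449 -0.159   1.5656] 1.873
mortar 0.81 [224.8, 78.6, 61.9, 64.5]
mortar [ 0.5458 -0.0179  0.1533] 0.082
mortar 0.28 [215.4, 168.5, 73.6, 106.1]
[[254.81784208 111.2656552 ]
 [254.8087241  111.56262485]]
[[256.125      111.375       26.25      ]
 [256.125      110.375       26.52499962]
 [257.125      112.125       25.14999962]
 [255.875      112.625       27.47500038]
 [257.375      110.625       25.29999924]
 [255.125      111.125       25.17499924]]
```

```bash
python3 -c "
from station import order
print(order.job_done())"
```

```text
the job is handed in; nothing more can be done
None
```

The job is handed in at about 33 s with no verdict returned: the bracket is home on the collar, the mortar measured about 1 mm off the ring's centre and upright, both are let go, and neither the mug nor the clay block was touched; I viewed 11 pictures, one over the limit of 10.

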